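# Hang the paint kettle on its hook stand

## Task

The washed paint kettle has to hang up to dry. Swing its folded handle up until it stands upright while the kettle is still on the bench, then lift the kettle by that handle, hang the handle over both prongs of the hook stand and let go, so that the kettle hangs free and still. Do not tip the kettle over, and leave the pot without a handle standing where it is.

Things in the scene. Friction and masses are not known exactly. Their poses are not given: they have to be found in the camera images.
- kettle: Open aluminium paint kettle, the only vessel with a handle; 112 mm across the rim, 110 tall, 0.5 to 0.8 kg. Origin: centre of its underside, z up. Its stirrup bail of 9 mm round bar hinges on ears 95 mm above the origin, hinge axis along y; the straight crossbar, parallel to y, is 108 mm long, its centreline 85 mm from the hinge axis (180 mm above the underside when upright); legs at y = +-62 mm.
- bail (a joint): Bail angle a in rad: 0 upright, positive folded to the kettle's -x side, where it lies at the start, roughly towards the robot, the bar above and outside the rim. Crossbar middle in the kettle frame: x = -85 sin a, z = 95 + 85 cos a mm. Travel -1.25 to 1.25. The hinge is a little stiff: the bail stays where it is left; about 0.5 N at the bar moves it.
- seat (a point): Fixed steel hook stand: two level prongs 10 mm thick at y = +-32 mm, pointing to -x. The point is midway between them, level with their tops, z up. Level from x = -40 to 85; tips turn up to 16 mm high at x = -57; posts at x = 100. Hung here, the crossbar lies along y, its centreline 4.5 mm above the point, the underside 175 below. Enter from -x: bar over the tips, rim under the prongs.
- pot: Open aluminium pot, same shape and size as the kettle (110 mm wide and tall) but with no handle and no ears, loose on the bench; leave it alone. Origin at the centre of its underside, z up.
Not all that is in view belongs to the job. What is shaped like the part that bears seat but turquoise is not meant.

How it is judged (in metres and radians):
On the way:
1. the bail is swung up to within 20 degrees of upright while the kettle stands on the bench (value of joint bail between -0.35 and 0.35 rad and height (world z) of kettle below 0.012 m and angle between kettle's own z axis and vertical below 0.15 rad), for 0.2 s.
At the end, for the whole second after the job is handed in: The kettle hangs from both prongs by its bail, released and at rest: its axis within 50 mm of the seat point along the prongs and 22 mm across them, its underside 165 to 190 mm below the seat point, upright within 11 degrees, its hinge axis square to the prongs within 15 degrees (x of kettle in the frame of seat between -0.05 and 0.05 m and y of kettle in the frame of seat between -0.022 and 0.022 m and z of kettle in the frame of seat between -0.19 and -0.165 m and angle between the y axis of kettle and the y axis of seat, either way round below 0.26 rad and angle between kettle's own z axis and vertical below 0.2 rad and contact force between kettle and rack above 1 N and linear speed of kettle below 0.05 m/s); the robot touches nothing.
It fails at once if the kettle is tipped more than 40 degrees (angle between kettle's own z axis and vertical above 0.7 rad).
It fails at once if the pot without a handle is moved more than 30 mm (distance of pot from where it was at the start of the episode above 0.03 m).
It also fails if it takes over 64 s, if anything falls off the work surface, if the arm or the gripper's body presses on something with over 40 N, if the wrist force passes 120 N, or if a joint passes its speed limit or range.

## Robot

A 7-joint arm with a two-finger parallel gripper is mounted at the origin on the work surface. World frame = base frame: x ahead of the robot, y to its left, z up, the work surface at z = 0. Lengths are in m, angles in degrees, forces in N, time in s.
With the tool pointing down it reaches from about 0.4 to 0.875 m from the base axis. Payload 4.4 kg.
Tool frame: the origin (TCP) lies at the very end of the fingers, on their centre line; the grasp point (between the pads) lies 19 mm behind it (manip.hold_point_z is the distance from the TCP to the grasp point, in m); z points along the fingers, y is the direction in which the jaws open and shut (so a half turn about z gives the same grasp; the last joint's range is limited). The gripper opens to 85 mm and grips with 20 to 120 N. Pads are 22 mm wide; open, the fingers measure 114 mm over their backs; the gripper's body (76 mm by 85 mm) begins 54 mm behind the grasp point. The pads swing forward as they close: fully open they stand 13 mm farther back than shut.
Start: joints at [-70.806, 36.005, 2.206, 86.941, -1.547, 57.084, -1.146], TCP at [0.254, 0.599, 0.231] pointing down, gripper open.
Joint ranges: [-175.42, 175.42], [-21.48, 121.26], [-71.46, 75.88], [10.55, 141.38], [-63.04, 243.04], [13.31, 113.54], [-168.57, 168.57]. Speed limits (degrees/s): [147.25, 147.25, 180, 180, 180, 180, 180].

## Interface

Orientations are given as [roll, pitch, yaw] about the fixed x, y, z axes, in that order (R = Rz(yaw) Ry(pitch) Rx(roll)).
In Python, from bench import manip gives the robot as it stands. Calls block until the motion is done:
- manip.reach(position, orientation): joint-space move of the TCP to a pose.
- manip.move_straight(position, attitude=None, speed=0.15, stop_force=None): straight line of the TCP; attitude=None keeps the orientation; speed is the mean speed in m/s. With stop_force (N) it stops when the force on the tool has changed by that much, and returns True; else False.
- manip.set_joints(angles): joint-space move.
- manip.gripper_open() and manip.grasp(squeeze=None): open the fingers fully, or close them until they stop; squeeze is the grip in N (None keeps the last).
- manip.wait(seconds).
- manip.ik(position, orientation): joint angles nearest the present ones, or None.
- manip.read_camera(name): name is "scene" or "top" or "wrist"; returns the picture (400x640x3 uint8, red, green, blue); there is no depth.
- manip.camera_info(name): a dict with "fx", "fy", "cx", "cy" (pixels), "k1" (the pictures are not rectified: a ray, as slopes to the right and down, at radius r is drawn at 1 + k1 r^2 times it, then the intrinsics apply), "R" (3x3) and "t" (3): a world point X has camera coordinates R X + t. Camera axes: x right, y down, z forward; pixel columns grow to the right and rows downward; lengths in m; the calibration is good to about 2 mm. A picture is of the moment at which its call begins: read the wrist's pose just before it. camera_info takes no time and is no camera call; for the wrist camera it gives the pose at the moment of the call.
A pose or a line that the arm cannot do raises manip.IKError and nothing moves.
- manip.finish_job(): hands the job in, once; it reports no verdict.
Readings, each from a call of its own:
- manip.get_time_s(): time.
- manip.get_q(): joint angles.
- manip.get_qd(): joint speeds.
- manip.get_effort(): joint torques, N m.
- manip.get_eef_pos(): TCP position.
- manip.get_eef_rot(): TCP orientation.
- manip.get_ft_force(): force on the tool from outside, world axes, zero at the start.
- manip.get_wrist_torque(): the same for the moment, N m.
- manip.get_finger_gap(): finger opening in m.
Only numpy, scipy, OpenCV 4.12 (cv2) and the standard library are available. Lean on these libraries where they do the work, as an engineer would, in place of code of your own. Each camera call takes 0.05 s, during which the arm holds its last target.

## Working session

There is one attempt and no reset: what is moved stays moved. The work goes in short steps, each a Python script; the robot and the scene stay as the last script left them, time stands still between calls to the robot, and variables do not carry over. Pictures are saved under pics/ and viewed, and the job is handed in when it is done.

```bash
mkdir -p pics; ls
python3 - <<'E'
from bench import manip
import cv2, numpy as np
np.set_printoptions(precision=4,suppress=True)
print(manip.get_time_s(),manip.get_eef_pos(),manip.get_eef_rot(),manip.hold_point_z)
for n in ["scene","top","wrist"]:
    ci=manip.camera_info(n); print(n,ci)
    im=manip.read_camera(n); cv2.imwrite(f"pics/{n}0.png",im[:,:,::-1])
E
```

```text
pics
0.0 [0.2533 0.5979 0.2304] [-179.8921    0.0022  157.0372] 0.0187
scene {'fx': 466.15004869004434, 'fy': 466.15004869004434, 'cx': 320.9963023604427, 'cy': 196.84309986099282, 'k1': -0.012918973097608788, 'R': array([[ 0.7241,  0.6897,  0.0022],
       [ 0.4577, -0.4781, -0.7496],
       [-0.5159,  0.5438, -0.6619]]), 't': array([-0.3522, -0.0698,  1.4275])}
top {'fx': 370.34956348553845, 'fy': 370.34956348553845, 'cx': 323.50874156243935, 'cy': 199.5609228767835, 'k1': -0.08530808833289542, 'R': array([[-0.0003, -0.9994,  0.0333],
       [-0.9977, -0.002 , -0.0672],
       [ 0.0673, -0.0332, -0.9972]]), 't': array([0.01  , 0.4576, 1.1002])}
wrist {'fx': 284.39310999574036, 'fy': 284.39310999574036, 'cx': 316.64353819653456, 'cy': 199.6629943283847, 'k1': -0.012113289868938894, 'R': array([[ 0.3895,  0.921 , -0.0013],
       [ 0.8774, -0.3706,  0.3047],
       [ 0.2801, -0.1198, -0.9525]]), 't': array([-0.6483, -0.0396,  0.3793])}
```

View pics/scene0.png

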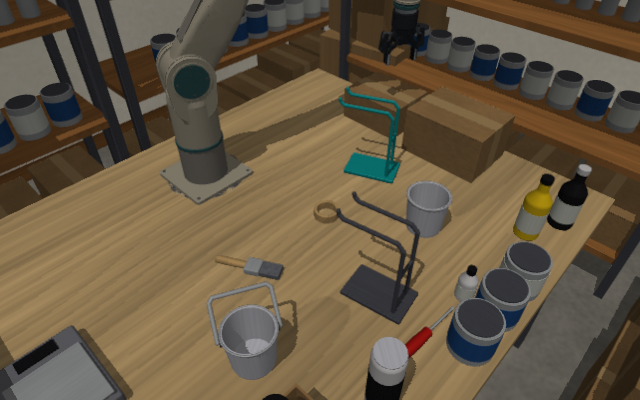

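View pics/top0.png

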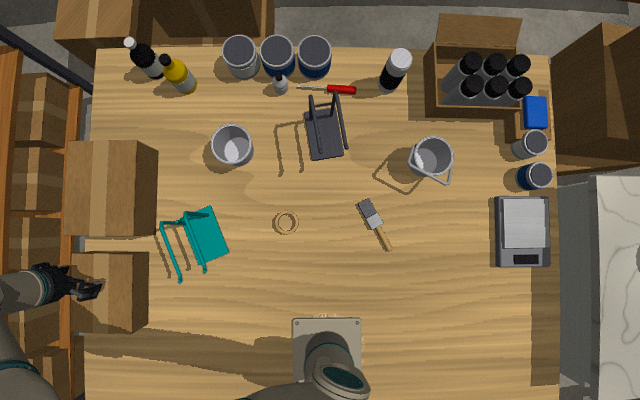

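View pics/wrist0.png

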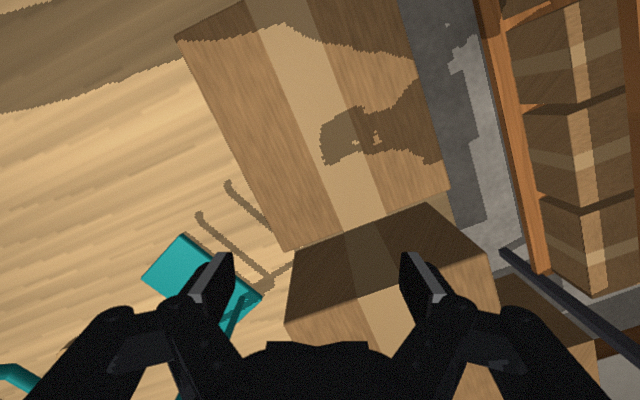

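The kettle with the bail is at top (431,158) / scene (250,340). The handleless pot is at top (232,146) / scene (428,208). There are two stands: a dark grey one at top (325,130) / scene (380,260), and a turquoise one at top (200,240) / scene (372,150), which is excluded by its colour. I'll confirm this with enlarged crops.

Run:
```python
import cv2, numpy as np
s=cv2.imread("pics/scene0.png"); t=cv2.imread("pics/top0.png")
a=cv2.resize(s[180:380,200:440],None,fx=3.3,fy=3,interpolation=cv2.INTER_CUBIC); a=cv2.resize(s[180:380,195:435],(720,600),interpolation=cv2.INTER_CUBIC)
cv2.imwrite("pics/c_scene.png",a)
b=cv2.resize(t[80:200,290:470],(800,533),interpolation=cv2.INTER_CUBIC); cv2.imwrite("pics/c_top.png",b)
```

```text
(no output)
```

View pics/c_scene.png

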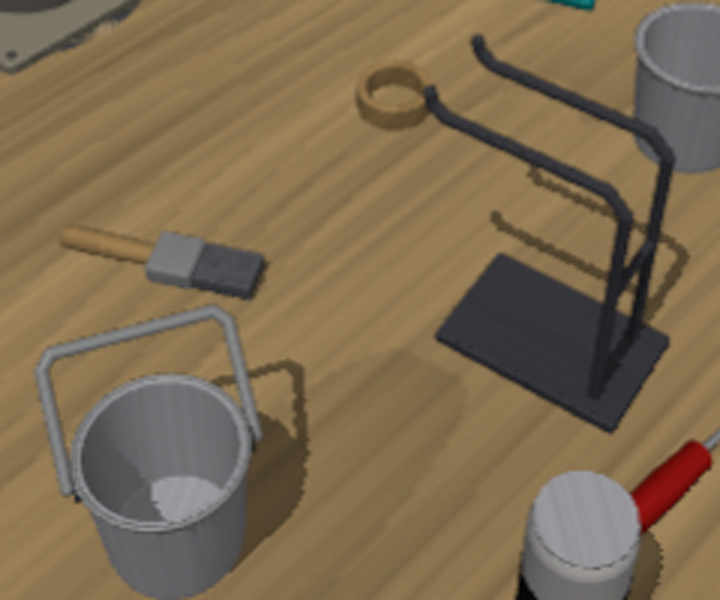

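View pics/c_top.png

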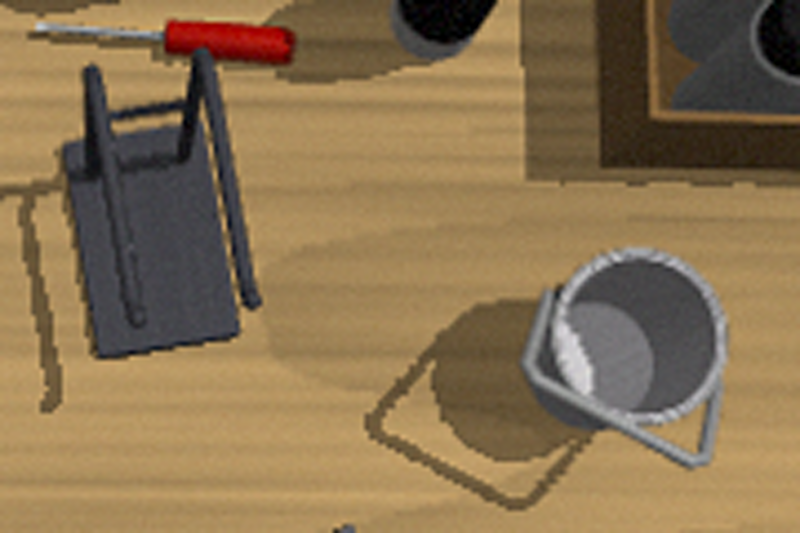

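Confirmed. The kettle has its stirrup bail folded to the lower-right in the top view. The dark grey stand's prongs point down the picture, with tips at top (321,152) and (347,148). Next I'll triangulate both.

```bash
cat > h.py <<'E'
import numpy as np, cv2
from scipy.optimize import least_squares
from scipy.spatial.transform import Rotation as Ro
np.set_printoptions(precision=4,suppress=True)
def ray(ci,px):
    d=np.array([(px[0]-ci['cx'])/ci['fx'],(px[1]-ci['cy'])/ci['fy']])
    u=d.copy()
    for _ in range(20): u=d/(1+ci['k1']*(u@u))
    R=np.array(ci['R']);t=np.array(ci['t'])
    v=R.T@np.r_[u,1]; return -R.T@t, v/np.linalg.norm(v)
def proj(ci,X):
    c=np.array(ci['R'])@np.asarray(X)+np.array(ci['t']);u=c[:2]/c[2];u=u*(1+ci['k1']*(u@u))
    return np.array([u[0]*ci['fx']+ci['cx'],u[1]*ci['fy']+ci['cy']])
def plane(ci,px,z):
    o,v=ray(ci,px); return o+v*(z-o[2])/v[2]
def tri(obs):
    A=np.zeros((3,3));b=np.zeros(3);L=[]
    for ci,px in obs:
        o,v=ray(ci,px);P=np.eye(3)-np.outer(v,v);A+=P;b+=P@o;L.append((o,P))
    X=np.linalg.solve(A,b); return X,[np.linalg.norm(P@(X-o)) for o,P in L]
E
python3 - <<'E'
from bench import manip
from h import *
S=manip.camera_info("scene");T=manip.camera_info("top")
sc=lambda u,v:(195+u/3-.33,180+v/3-.33); tc=lambda u,v:(290+u/4.444-.39,80+v/4.444-.39)
for n,a,b in [("barL",(222,312),(530,368)),("barR",(42,358),(697,462)),
  ("tip+y",(478,42),(137,322)),("tip-y",(430,92),(252,303)),
  ("post+y",(663,150),(93,72)),("post-y",(622,205),(204,55)),
  ("lowbend+y",(490,62),None)]:
    if b: print(n,*tri([(S,sc(*a)),(T,tc(*b))]))
# plate corners z ~0.006
for a in [(500,254),(437,336),(613,430),(668,342)]: print("plateS",plane(S,sc(*a),.006))
for a in [(65,145),(100,356),(240,334),(207,122)]: print("plateT",plane(T,tc(*a),.006))
# rim
print("rimT",plane(T,tc(640,335),.11)); print("rimS",plane(S,sc(162,451),.11))
for p in [(209,146),(253,146),(232,125)]: print("pot",plane(T,p,.11))
E
```

```text
barL [ 0.5491 -0.2165  0.1497] [np.float64(0.0006671517883840466), np.float64(0.000667151788384022)]
barR [ 0.4922 -0.3204  0.1478] [np.float64(0.0010871287560800295), np.float64(0.0010871287560800399)]
tip+y [0.5581 0.0255 0.2404] [np.float64(0.00032252678060319933), np.float64(0.00032252678060327354)]
tip-y [ 0.5689 -0.0374  0.2413] [np.float64(0.0003108292302990543), np.float64(0.00031082923029908215)]
post+y [0.7057 0.0492 0.2178] [np.float64(0.000984076401174806), np.float64(0.0009840764011746503)]
post-y [ 0.7162 -0.0134  0.2203] [np.float64(0.0002744739792106735), np.float64(0.00027447397921073096)]
plateS [0.5777 0.0487 0.006 ]
plateS [ 0.5956 -0.0491  0.006 ]
plateS [ 0.7458 -0.0231  0.006 ]
plateS [0.7293 0.0706 0.006 ]
plateT [0.7291 0.0697 0.006 ]
plateT [0.5803 0.0449 0.006 ]
plateT [ 0.5963 -0.0518  0.006 ]
plateT [ 0.7466 -0.0295  0.006 ]
rimT [ 0.5783 -0.2985  0.11  ]
rimS [ 0.5789 -0.2988  0.11  ]
pot [0.5999 0.3322 0.11  ]
pot [0.6    0.2095 0.11  ]
pot [0.6596 0.2693 0.11  ]
```

```bash
cat >> h.py <<'E'
def line2(ca,a1,a2,cb,b1,b2):
    oa,v1=ray(ca,a1);_,v2=ray(ca,a2);na=np.cross(v1,v2)
    r=[]
    for b in (b1,b2):
        o,v=ray(cb,b); r.append(o+v*(na@(oa-o))/(na@v))
    return r
KY=-28.2; KC=np.array([.5785,-.2987]); BAR=np.array([.5207,-.2685,.149])
SY=9.0
kx=np.array([np.cos(np.radians(KY)),np.sin(np.radians(KY))])
sx=np.array([np.cos(np.radians(SY)),np.sin(np.radians(SY))])
SEAT=np.array([.6185,.0027])
E
python3 - <<'E'
from bench import manip
from h import *
S=manip.camera_info("scene");T=manip.camera_info("top")
sc=lambda u,v:(195+u/3-.33,180+v/3-.33); tc=lambda u,v:(290+u/4.444-.39,80+v/4.444-.39)
print("+y",line2(T,tc(131,295),tc(99,110),S,sc(505,70),sc(630,122)))
print("-y",line2(T,tc(245,280),tc(210,90),S,sc(455,112),sc(600,188)))
q0=np.array(manip.get_q())
from itertools import product
for half in (0,180):
  for n,p,y in [("bar",[*BAR[:2],.30],90+KY),("bard",[*BAR[:2],.125],90+KY),("up",[*KC,.158],90+KY),("lift",[*KC,.26],90+KY),("entry",[*(SEAT-.13*sx),.26],90+SY),("seat",[*SEAT,.21],90+SY),("out",[*SEAT,.30],90+SY)]:
    q=manip.ik(p,[180,0,(y-half+180)%360-180]); print(half,n,q if q is None else np.array(q))
E
```

```text
+y [array([0.5815, 0.0292, 0.2258]), array([0.6781, 0.0458, 0.2277])]
-y [array([ 0.5891, -0.0336,  0.2332]), array([ 0.699 , -0.0154,  0.225 ])]
0 bar [ -9.7241  38.4223  60.8179  93.3569 -35.3686  69.6125  30.483 ]
0 bard [  8.7206  41.0171  25.5263 103.5934 -25.4526  41.1519  20.052 ]
0 up [  6.3883  44.6422  32.8294  91.4159 -28.6693  52.5656  21.231 ]
0 lift [ -1.6691  42.9525  50.3596  85.5712 -34.5058  67.8589  26.1155]
0 entry [-18.7285  22.3226  24.2784 110.1609 -11.7771  49.9209  20.5658]
0 seat [-15.8731  36.193   21.4956  94.0124 -15.7619  52.803   20.4421]
0 out [-19.1748  31.7836  27.1761  87.6287 -15.4786  64.3422  20.2398]
180 bar [ -11.3679   40.721    65.6711   93.3954  -38.7504   71.7492 -146.2769]
180 bard [ 36.2147  39.4526 -18.4866 102.7535  18.0015  40.6908 159.6981]
180 up [ 33.3075  41.1976 -14.4812  90.5256  12.4413  49.8637 166.0162]
180 lift [  -6.8171   49.4248   65.5638   85.7172  -45.8159   74.6473 -144.7159]
180 entry [ -42.5144   34.6746   65.7803  110.6997  -37.0685   59.4017 -131.159 ]
180 seat [ 13.9858  36.8962 -27.8411  93.06    20.0025  55.0539 168.3095]
180 out [ -36.5542   43.8027   65.6282   88.1191  -40.7893   74.8238 -136.942 ]
```

Run:
```python
from bench import manip
from h import *
manip.move_straight([.254,.599,.40],speed=.25)
manip.reach([.45,.1,.43],[180,0,90])
print(manip.get_time_s(),np.array(manip.get_q()))
manip.reach([*BAR[:2],.27],[180,0,90+KY])
print(manip.get_time_s(),np.array(manip.get_q()),manip.get_eef_pos())
W=manip.camera_info("wrist"); im=manip.read_camera("wrist").copy()
T=manip.camera_info("top"); t=manip.read_camera("top")
cv2.imwrite("pics/top1.png",t[:,:,::-1])
ky=np.array([-kx[1],kx[0]])
for X in [np.r_[BAR[:2]+s*.062*ky,.149] for s in(1,0,-1)]+[np.r_[KC+.056*np.array([np.cos(a),np.sin(a)]),.11] for a in np.linspace(0,6.28,24)]:
    p=proj(W,X); cv2.circle(im,(int(p[0]),int(p[1])),2,(255,0,0),-1)
cv2.imwrite("pics/w1.png",im[:,:,::-1])
```

```text
2.9167 [-41.0031  10.603   30.6057  97.2797  -5.611   73.6598  -9.0737]
4.425 [ -1.0466  33.5782  41.6638  95.5145 -25.0656  60.5816  20.3973] [ 0.5217 -0.2668  0.2703]
```

View pics/w1.png

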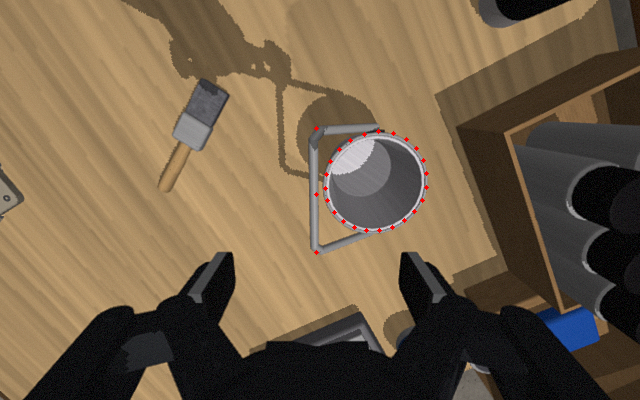

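The overlay of the measured rim (dots around (376,182)) and bar ends ((317,129), (316,252)) lies on the real rim and bar to about 2 px. Next I straddle the bar and push the bail up.

Run:
```python
from bench import manip
from h import *
P=lambda x,z:[*(KC+x*kx),z]
print(manip.move_straight(P(-.065,.129),speed=.15,stop_force=8))
print(manip.get_ft_force())
print(manip.move_straight(P(-.027,.131),speed=.12,stop_force=8), manip.move_straight(P(.037,.156),speed=.08,stop_force=8))
print(manip.get_time_s(),manip.get_eef_pos(),manip.get_ft_force(),np.array(manip.get_q()))
for n in("scene","top","wrist"): cv2.imwrite(f"pics/{n}2.png",manip.read_camera(n)[:,:,::-1])
a=cv2.imread("pics/scene2.png")[180:380,160:400];b=cv2.imread("pics/wrist2.png")
cv2.imwrite("pics/m2.png",np.hstack([cv2.resize(a,(400,333)),cv2.resize(b,(400,333))]))
```

```text
False
[-1.0039 -0.5437  0.914 ]
False False
7.0917 [ 0.6108 -0.3161  0.1558] [-0.7729  0.0988 -0.1288] [  6.1949  48.4621  35.9512  84.9545 -31.6104  56.9741  22.2172]
```

View pics/m2.png

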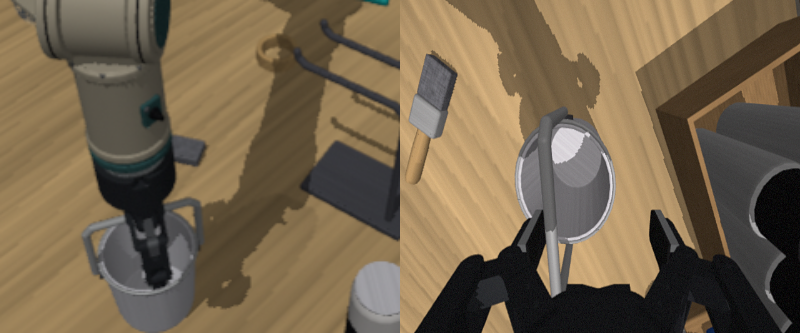

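Run:
```python
import cv2
b=cv2.imread("pics/wrist2.png")[110:400,180:400]; cv2.imwrite("pics/w2c.png",cv2.resize(b,None,fx=2.05,fy=2.05,interpolation=cv2.INTER_CUBIC))
```

```text
(no output)
```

View pics/w2c.png

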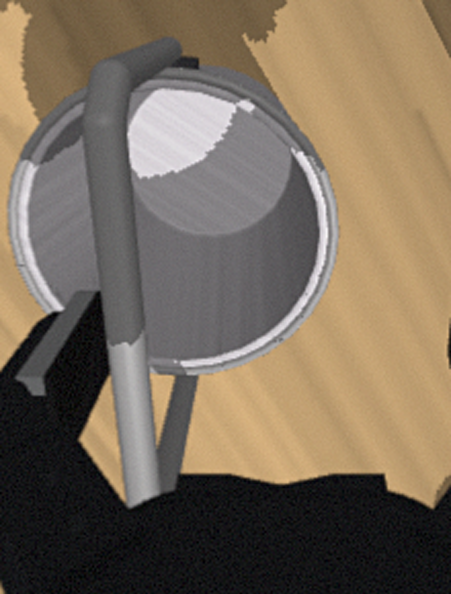

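Run:
```python
from bench import manip
from h import *
W=manip.camera_info("wrist")
c=lambda u,v:(180+u/2.05-.25,110+v/2.05-.25)
ky=np.array([-kx[1],kx[0]])
# rim points
for z in (.11,):
  pts=np.array([plane(W,c(*p),z)[:2] for p in [(10,215),(336,215),(190,374),(310,120),(300,330),(25,150)]])
  A=np.c_[2*pts,np.ones(len(pts))];s=np.linalg.lstsq(A,(pts**2).sum(1),rcond=None)[0]
  print("rim c",s[:2],"r",np.sqrt(s[2]+s[:2]@s[:2]),"offset in kettle frame",(s[:2]-KC)@kx,(s[:2]-KC)@ky)
for p in [(103,90),(122,330),(145,480)]:
  o,v=ray(W,c(*p)); 
  for a in np.arange(-.5,.9,.01):
    z=.095+.085*np.cos(a);X=o+v*(z-o[2])/v[2];x=(X[:2]-s[:2])@kx
    if x> -.085*np.sin(a)-1e-9 and False: pass
    e=x+.085*np.sin(a)
    if abs(e)<.0006: print(p,round(a,2),x,(X[:2]-KC)@ky,z)
```

```text
rim c [ 0.5791 -0.299 ] r 0.057756534565898965 offset in kettle frame 0.0006502806050053676 5.537604407412045e-05
(103, 90) 0.0 -0.00016845326015849606 0.059278932585813654 0.18
(122, 330) 0.01 -0.0008796599812976336 0.003969010946166375 0.17999575003541657
(145, 480) -0.02 0.001298031909888364 -0.039615205619285325 0.1799830005666591
(145, 480) -0.01 0.0013017495199243972 -0.03960261287335912 0.17999575003541657
```

The bail is at 0 ± 0.02 rad and the kettle has moved less than 1 mm. Next I centre the jaws, grasp and lift a little.

Run:
```python
from bench import manip
from h import *
C=np.array([.5791,-.299])
manip.move_straight([*C,.161],speed=.08)
print(manip.get_eef_pos(), manip.get_ft_force())
manip.grasp(70); print(manip.get_finger_gap(),manip.get_ft_force(),manip.get_time_s())
manip.move_straight([*C,.185],speed=.05)
manip.wait(.2)
print(manip.get_eef_pos(),manip.get_ft_force(),manip.get_finger_gap(),manip.get_time_s())
for n in("scene","wrist"): cv2.imwrite(f"pics/{n}3.png",manip.read_camera(n)[:,:,::-1])
a=cv2.imread("pics/scene3.png")[180:380,160:400];b=cv2.imread("pics/wrist3.png")
cv2.imwrite("pics/m3.png",np.hstack([cv2.resize(a,(400,333)),cv2.resize(b,(400,333))]))
```

```text
[ 0.5796 -0.2991  0.1612] [0.2761 0.2008 0.1662]
0.006512514099575983 [-0.6976 -0.2247  0.7614] 8.5583
[ 0.5789 -0.2988  0.1846] [-0.6221 -0.1959 -6.646 ] 0.006239857303641263 9.3917
```

View pics/m3.png

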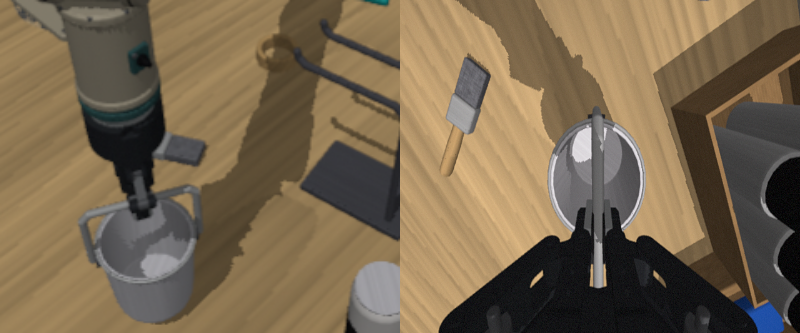

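Held: the load reads about 7 N and the kettle hangs upright under the jaws. Now carry it to the entry point in front of the prongs.

Run:
```python
from bench import manip
from h import *
C=np.array([.5791,-.299])
manip.move_straight([*C,.25],speed=.1)
manip.move_straight([*(SEAT-.14*sx),.25],[180,0,90+SY],speed=.12)
manip.wait(.6)
print(manip.get_eef_pos(),manip.get_eef_rot(),manip.get_ft_force(),manip.get_finger_gap(),manip.get_time_s(),np.array(manip.get_q()))
for n in("scene","top","wrist"):
    im=manip.read_camera(n).copy(); cv2.imwrite(f"pics/{n}4.png",im[:,:,::-1])
    ci=manip.camera_info(n); sy=np.array([-sx[1],sx[0]])
    for y in(-.032,.032):
      for x,z in((-.057,.245),(-.04,.23),(.085,.23)):
        p=proj(ci,np.r_[SEAT+x*sx+y*sy,z]); cv2.circle(im,(int(p[0]),int(p[1])),2,(255,0,0),-1)
    cv2.imwrite(f"pics/{n}4d.png",im[:,:,::-1])
a=cv2.imread("pics/scene4d.png")[150:350,250:490];b=cv2.imread("pics/wrist4d.png");c=cv2.imread("pics/top4d.png")[80:280,220:460]
cv2.imwrite("pics/m4.png",np.vstack([np.hstack([cv2.resize(a,(400,300)),cv2.resize(c,(400,300))]),np.hstack([cv2.resize(b,(480,300)),np.zeros((300,320,3),np.uint8)])]))
```

```text
[ 0.4802 -0.0192  0.25  ] [-179.9991   -0.0006   99.0019] [-0.0261 -0.3124 -5.7704] 0.006753263211171789 13.5167 [-24.6375  23.5825  32.9879 112.4465 -16.8561  48.6951  26.4223]
```

View pics/m4.png

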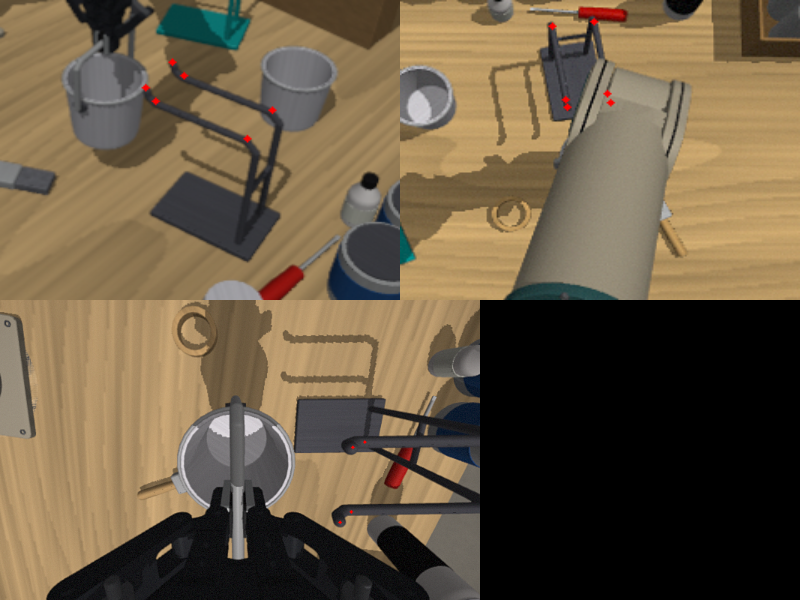

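Run:
```python
import cv2,numpy as np
a=cv2.imread("pics/scene4d.png")[170:260,280:430];b=cv2.imread("pics/wrist4d.png")[160:320,420:640]
cv2.imwrite("pics/m4b.png",np.vstack([cv2.resize(a,(500,300),interpolation=cv2.INTER_CUBIC),cv2.resize(b,(500,300),interpolation=cv2.INTER_CUBIC)]))
```

```text
(no output)
```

View pics/m4b.png

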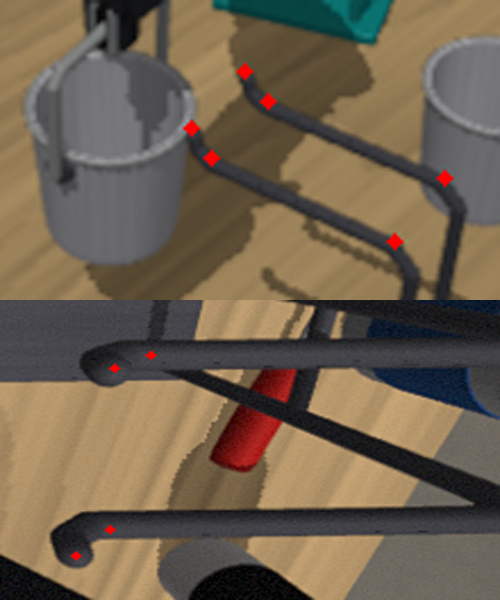

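The measured prong points fall on the real prongs in both views: scene tips at crop (245,72) and (191,128), and in the wrist view within ~2 px. Now go in over the tips, then lower.

Run:
```python
from bench import manip
from h import *
print(manip.move_straight([*(SEAT+.002*sx),.252],speed=.07,stop_force=8))
manip.wait(.8)
print(manip.get_eef_pos(),manip.get_ft_force(),manip.get_time_s())
p=SEAT+.002*sx
r=manip.move_straight([*p,.207],speed=.025,stop_force=4)
print(r,manip.get_eef_pos(),manip.get_ft_force(),manip.get_time_s())
for n in("scene","wrist"): cv2.imwrite(f"pics/{n}5.png",manip.read_camera(n)[:,:,::-1])
a=cv2.imread("pics/scene5.png")[130:330,270:510];b=cv2.imread("pics/wrist5.png")
cv2.imwrite("pics/m5.png",np.hstack([cv2.resize(a,(400,333)),cv2.resize(b,(400,333))]))
```

```text
False
[0.6205 0.003  0.252 ] [ 1.2031  0.0923 -4.8023] 16.6417
True [0.6204 0.0031 0.215 ] [1.179  0.2382 5.3496] 17.9667
```

View pics/m5.png

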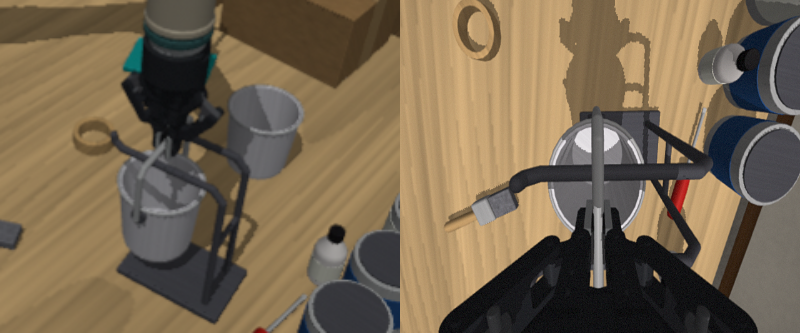

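Contact came at TCP z 0.215 (bar 0.234, as predicted), and the bar crosses the prong in the wrist view. Release and retreat straight up.

Run:
```python
from bench import manip
from h import *
p=SEAT+.002*sx
manip.move_straight([*p,.2165],speed=.02)
print(manip.get_ft_force())
manip.gripper_open()
print(manip.get_ft_force(),manip.get_finger_gap())
print(manip.move_straight([*p,.30],speed=.06,stop_force=5),manip.get_ft_force())
manip.move_straight([*(p-.1*sx),.38],speed=.15)
manip.wait(1)
print(manip.get_ft_force(),manip.get_eef_pos(),manip.get_time_s())
for n in("scene","wrist","top"): cv2.imwrite(f"pics/{n}6.png",manip.read_camera(n)[:,:,::-1])
a=cv2.imread("pics/scene6.png")[130:330,270:510];b=cv2.imread("pics/wrist6.png")
cv2.imwrite("pics/m6.png",np.hstack([cv2.resize(a,(400,333)),cv2.resize(b,(400,333))]))
```

```text
[-0.1747 -0.1353 -6.074 ]
[ 0.12   -0.7216  0.1383] 0.08542641977876941
False [-0.158  -0.0712 -0.1148]
[-0.3401  1.0826 -0.6696] [ 0.5217 -0.0126  0.38  ] 22.7
```

View pics/m6.png

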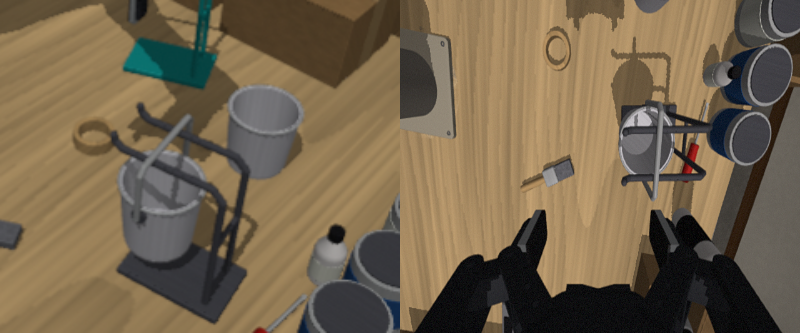

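Hung on both prongs. I'll measure the pose and stillness before handing in.

Run:
```python
from bench import manip
from h import *
a=cv2.imread("pics/scene6.png").astype(int)
n=manip.read_camera("scene")[:,:,::-1]; t=manip.get_time_s()
d=np.abs(n.astype(int)-a).max(2)[180:300,320:420]; print("diff px>25:",(d>25).sum(),t)
s=cv2.resize(n[190:300,325:425],(545,600),interpolation=cv2.INTER_CUBIC)
b=cv2.imread("pics/wrist6.png")[110:250,480:580]
cv2.imwrite("pics/m7.png",np.hstack([cv2.resize(s,(400,440)),cv2.resize(b,(400,560),interpolation=cv2.INTER_CUBIC)[:440]]))
```

```text
diff px>25: 0 22.9
```

View pics/m7.png

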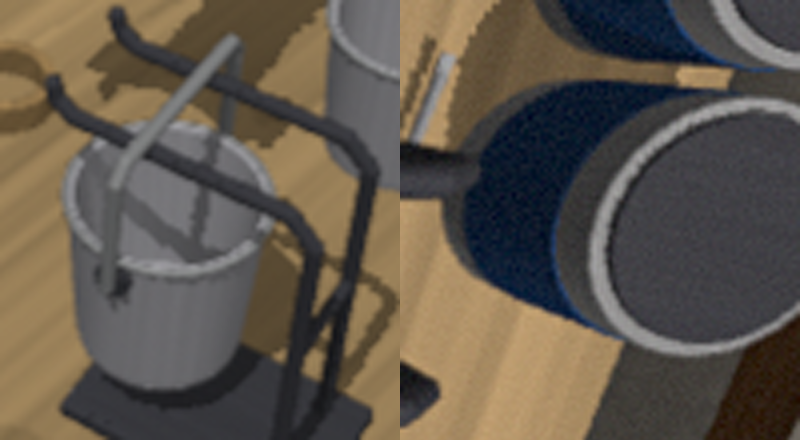

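Run:
```python
from bench import manip
from h import *
S=manip.camera_info("scene");W=manip.camera_info("wrist")
c=lambda u,v:(325+u/4-.4,190+v/4-.4); sy=np.array([-sx[1],sx[0]])
f=lambda X:((X[:2]-SEAT)@sx,(X[:2]-SEAT)@sy)
A=plane(S,c(115,185),.2345);B=plane(S,c(233,42),.2345)
print("bar ends",f(A),f(B),"mid",f((A+B)/2),"len",np.linalg.norm(A-B))
print("rim centre",f(plane(S,c(168,200),.1645)))
print("W bar ends",f(plane(W,(408,126),.2345)),f(plane(W,(409.6,238),.2345)))
print(manip.get_ft_force())
```

```text
bar ends (np.float64(0.0055011185660346126), np.float64(-0.06949667921574683)) (np.float64(0.0019886279728092153), np.float64(0.055329759348354546)) mid (np.float64(0.0037448732694219675), np.float64(-0.007083459933696151)) len 0.12487584776394862
rim centre (np.float64(0.0022017048658232257), np.float64(-0.0036735828795361977))
W bar ends (np.float64(-0.009840898411884553), np.float64(0.06164306855706983)) (np.float64(0.0037167840639567803), np.float64(-0.058740134866026424))
[ 0.0197  0.9294 -0.3136]
```

The kettle is centred to within a few mm and upright (rim centre under the bar). It is square to the prongs, still, and the gripper is clear. Handing in.

Run:
```python
from bench import manip
manip.finish_job(); print(manip.get_time_s())
```

```text
the job is handed in; nothing more can be done
the job is handed in; nothing more can be done
```

The kettle is hanging by its bail on both prongs of the dark grey stand, released, and I handed the job in at about 23 s of the 64 s allowed. No verdict was reported.

- **Bail:** I pushed it upright with the open jaws while the kettle stood on the bench. It measured 0 ± 0.02 rad, and the kettle had shifted less than 1 mm.
- **Lift and hang:** I gripped the bar, lifted the kettle (load about 6–7 N), brought it over the prong tips and lowered it until it touched. Contact came with the bar at z ≈ 0.234, matching the measured height. I then opened the jaws and backed off about 0.1 m.
- **Position at the end:** The bar middle was about 4 mm along and 7 mm across from the seat point, and the rim centre 2 mm and 4 mm.
- **Upright and still:** The rim centre sits within about 4 mm of directly under the bar. Two pictures taken about 0.2 s apart showed no change.
- **Disagreement:** Bar squareness came out at about 2° from the scene view and about 6° from the rough wrist picks. They lean in opposite directions, but both are within the 15° limit.
- **Not measured:** I did not re-measure the pot. The arm was not brought near it, and it looked in place in the last pictures. I had no direct reading of the kettle's contact force on the stand.

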